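# Prop open the lid of the fan test box

### The job

Raise the lid of the fan test box by its bar and swing the prop rod up under it until the pin at the rod's end finds the hole in the plate along the lid's edge; then lower the lid fully onto the rod so that the ball below the pin sits snug in the hole and the rod holds the lid open. Work gently, without forcing the rod or the lid, and do not disturb the things standing around the box.

Things in the scene. Friction and masses are not known exactly. Their poses are not given: they have to be found in the camera images.
- chamber: fan test box: grey steel, 240 mm deep (x) by 240 wide (y) by 100 high, fixed to the bench, a black fan inside. Origin: centre of its underside; x points from its front (robot side) to its hinge side, y to its left, z up
- lid_hinge (a point): middle of the lid's hinge line on the box's far rim (120 mm beyond the box's centre, 100 mm up). Turns with the lid: x lies in the lid's underside pointing away from its front edge (the lid extends 240 mm along -x), y along the hinge, z the lid's upward normal
- lid_bar (a point): middle of the lid's handle: a round steel bar 12 mm thick, 100 mm long along the box's y, on two posts over the lid's front edge, 232 mm from the hinge and 35 mm above the lid's underside (24 mm free below the bar); moves with the lid
- lid (a joint): lid angle, rad: 0 shut, grows as the front edge is raised, stop at 1.2. About 0.4 kg; a friction hinge lets it stay where it is left. About 5 to 6 N upward at the bar raises it, 1 to 6 N downward lowers it (also over the pin). Propped: about 0.57 to 0.69
- hole_mid (a point): on the underside of the steel hole plate (30 mm wide, 4 thick, about 160 long) along the lid's right edge, 150 mm from the hinge, axes as the lid's. The plate's one oblong hole (18 mm along the lid, 12 wide) is centred within 8 mm of this point along the lid's x, as the plate was last adjusted: not measured. The plate is solid from 70 to 212 mm from the hinge but for the hole
- rod_pivot (a point): pivot of the prop rod, on the right (-y) side of the box, 142 mm from its middle plane, 137 mm in front of the hinge line and 45 mm below it. The rod swings in the upright plane through here, the plane of the hole plate's middle. Rod and plate are light: over 30 N between them is forcing
- rod (a joint): prop rod angle, rad: 0 lying level towards the box's front, pi/2 upright, grows as it swings up and back to the hinge, stop at 1.95. It stays where left. With the lid at 0.63 the rising pin meets the plate before the hole at about 1.48; swung on it slides hingeward pushing the lid up (5 to 14 N at the cross bar), then rises some mm into the hole and stops hard on its hinge-side edge at 1.71 to 1.87
- rod_grip (a point): where to take the rod: a point on its round cross bar, 12 mm thick and 110 mm long, which sticks out sideways (-y of the box) from the rod 85 mm from the pivot; this point is 78 mm out from the rod. The bar can turn between the fingers
- rod_ball (a point): centre of the rod's 20 mm ball, 125 mm from the pivot. Beyond it the rod ends in a round-nosed pin 8 mm thick, tip 29 mm from the ball's centre. The pin passes the hole, the ball does not: seated, its centre is 8 to 10 mm below the plate's underside. After the pin has caught in the hole, the lid must be pushed down some 0.08 to 0.15 rad over the pin to seat it
- spare_fan: a loose black fan 120 x 120 x 25 mm lying flat to the right of the box; origin under its centre; a bystander
- flask: a black drinking flask, 68 mm thick, 230 mm high, left of the box; origin under its centre; a bystander
- tray: a grey screw tray 110 x 80 x 30 mm, left of the box, by its front; origin under its centre; a bystander
- screwdriver: a screwdriver 180 mm long lying in front of the box to the left; a bystander

How it is judged:
On the way:
1. the lid is raised to at least 0.4 rad (value of joint lid above 0.4 rad), for 0.2 s.
At the end, for the whole second after the job is handed in: The pin is through the hole and the ball is seated against the underside of the plate: the ball's centre is 4 to 12 mm below the plate's underside (8 to 10 mm when bearing), 125 to 175 mm from the hinge along the lid; the lid stands open above 0.45 rad, lid and rod at rest (z of rod_ball in the frame of lid_hinge between -0.012 and -0.004 m and x of rod_ball in the frame of lid_hinge between -0.175 and -0.125 m and value of joint lid above 0.45 rad and velocity of joint lid between -0.03 and 0.03 rad/s and velocity of joint rod between -0.05 and 0.05 rad/s); the robot touches nothing.
It fails at once if the rod is forced against the lid: more than 30 N between rod and lid or hole plate (contact force between rod and lid above 30 N).
It fails at once if a bystander (spare fan, flask, tray, screwdriver) is shifted by more than 15 mm (distance of any of spare_fan, flask, tray, screwdriver from where it was at the start of the episode above 0.015 m).
It also fails if it takes over 72 s, if anything falls off the work surface, if the arm or the gripper's body presses on something with over 40 N, if the wrist force passes 120 N, or if a joint passes its speed limit or range.

### The arm

A 6-joint arm with a two-finger parallel gripper is mounted at the origin on the work surface. World frame = base frame: x ahead of the robot, y to its left, z up, the work surface at z = 0. Lengths are in m, angles in rad, forces in N, time in s.
With the tool pointing down it reaches from about 0.375 to 0.975 m from the base axis. Payload 3.8 kg.
Tool frame: the origin (TCP) lies midway between the tips of the shut fingers; the grasp point (between the pads) lies 19 mm behind it; z points along the fingers, y is the direction in which the jaws open and shut (so a half turn about z gives the same grasp; the last joint's range is limited). The gripper opens to 85 mm and grips with 20 to 120 N. Pads are 22 mm wide; open, the fingers measure 114 mm over their backs; the gripper's body (76 mm by 85 mm) begins 54 mm behind the grasp point. The pads swing forward as they close: fully open they stand 13 mm farther back than shut.
Start: joints at [-1.184, 0.264, 1.604, -0, 1.274, -0.037], TCP at [0.278, -0.615, 0.231] pointing down, gripper open.
Joint ranges: [-2.63, 2.63], [-0.94, 2.18], [0.31, 2.57], [-1.31, 4.45], [0, 2.66], [-2.55, 2.55]. Speed limits (rad/s): [2.57, 2.57, 3.14, 3.14, 3.14, 3.14].

### API

Orientations are given as a rotation vector (axis times angle).
In Python, from workcell import bot gives the robot as it stands.
- The arm moves only by the tool drive_tool, never from a script. Its argument "deltas" is a list of rows, each an object with "hand": the opening, from 0 (shut) to 1 (fully open); "offset": the shift along the world's x, y, z in cm, a list of three; "angular": the turn, a rotation vector about the world's x, y, z in degrees, a list of three. A call has 1 to 8 rows; each row is the pose to reach, as a shift and turn from the pose commanded when the call began; what a row does not reach only later rows make up. A row lasts 1/8 s, in which the tool goes at most 62.5 mm and 10.7 degrees, less where a joint would pass 70% of its speed; a pose out of reach is approached as far as the arm can. A call with a gripper value outside its range is refused whole. The fingers move at their own pace and stop on an object; "force" is the grip in N (left out, the last holds). Time passes only in rows, so rows that repeat a pose let the fingers close. It gives the time, the measured TCP pose, the force and the opening at its end, in the units of the state.
- bot.read_state(): the state, without advancing time (a new reading comes with each control period).
- bot.read_camera(name): name is "side" or "top"; returns a dict with "frame" (400x640x3 uint8, blue, green, red), "mtx" (3x3 intrinsics, pixels), "k1" (the pictures are not rectified: a ray, as slopes to the right and down, at radius r is drawn at 1 + k1 r^2 times it, then the intrinsics apply), "R" (3x3) and "t" (3): a world point X has camera coordinates R X + t. Camera axes: x right, y down, z forward; pixel columns grow to the right and rows downward; lengths in m; the calibration is good to about 2 mm. A picture is of the moment at which its call begins. There is no depth.
- bot.finish_job(): hands the job in, once; it reports no verdict.
The state is a dict: "time": time; "q": joint angles; "joint_vel": joint speeds; "joint_torque": joint torques, N m; "tool_pos": TCP position; "tcp_rot": TCP orientation; "wrist_force": force on the tool from outside, world axes, zero at the start; "torque": the same for the moment, N m; "width": opening from 0.0 (shut) to 1.0 (fully open).
Only numpy, scipy, OpenCV 4.12 (cv2) and the standard library are available. Lean on these libraries where they do the work, as an engineer would, in place of code of your own. Each camera call takes 0.05 s, during which the arm holds its last target. There are 200 camera calls.

## Working session

There is one attempt and no reset: what is moved stays moved. The work goes in short steps, Python scripts to look and compute and a tool call to move; the robot and the scene stay as the last step left them, time stands still between calls to the robot, and variables do not carry over. Pictures are saved under pics/ and viewed, about 8 in all and at most 12, crops included, and the job is handed in when it is done.

Besides the shell and the picture viewer there is one more tool, called after "Call:" as name(argument=value, ...) on one line, values as JSON. drive_tool: Moves the arm, as the interface text tells. Its arguments: {"type":"object","properties":{"deltas":{"type":"array"},"force":{"type":"number"}},"required":["deltas"]}

```bash
mkdir -p pics; ls; python3 - <<'E'
from workcell import bot
import cv2,pickle
s=bot.read_state();print(s)
d={}
for n in("side","top"):
    c=bot.read_camera(n);d[n]={k:c[k] for k in("mtx","k1","R","t")}
    print(n,c["mtx"],c["k1"],c["R"],c["t"])
    cv2.imwrite(f"pics/{n}0.png",c["frame"])
pickle.dump(d,open("cal.pkl","wb"))
E
```

```text
pics
{'time': 0.0, 'q': array([-1.18391553e+00,  2.64759822e-01,  1.60535193e+00,  1.69991004e-05,
        1.27373042e+00, -3.68805307e-02]), 'joint_vel': array([ 0.00162   ,  0.00019427,  0.00061485,  0.00020186, -0.00032766,
        0.00046089]), 'joint_torque': array([ 6.39274822e-04, -5.15096605e+01, -3.67317796e+01, -1.06009165e-04,
        1.28565927e-02,  1.18640909e-05]), 'tool_pos': array([ 0.27729441, -0.61461191,  0.22996947]), 'tcp_rot': array([-3.06917088e+00, -6.60199293e-01,  5.89665537e-04]), 'wrist_force': array([ 0.00448424, -0.48162149,  0.54432864]), 'torque': array([0.00170056, 0.00382839, 0.07565847]), 'width': 0.9991010590590245}
side [[412.0235249    0.         326.02338606]
 [  0.         412.0235249  200.11937913]
 [  0.           0.           1.        ]] -0.02549194490253672 [[ 0.99516061 -0.09768861 -0.01059674]
 [-0.0820612  -0.76692195 -0.63647206]
 [ 0.0540492   0.63426151 -0.77122696]] [-0.52346038  0.11278729  1.00747634]
top [[484.88079248   0.         315.84108025]
 [  0.         484.88079248 202.50699507]
 [  0.           0.           1.        ]] -0.030525084583624074 [[-0.02968288 -0.9995363  -0.0067906 ]
 [-0.99681857  0.03010356 -0.07380052]
 [ 0.07397072  0.00457838 -0.9972499 ]] [0.03150282 0.56457269 1.18432345]
```

View pics/side0.png

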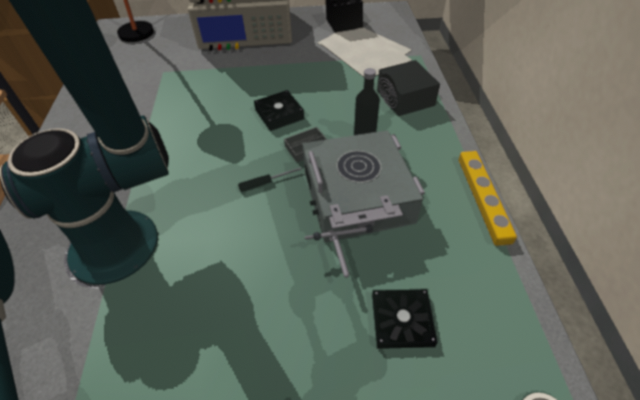

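View pics/top0.png

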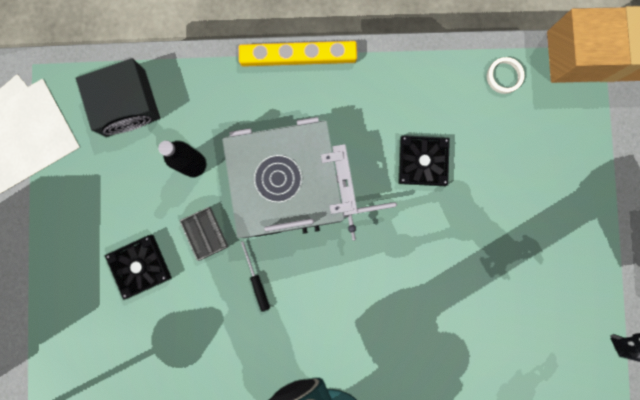

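The side view shows the box around (370,175), the rod with its cross bar near (340,245) and the spare fan near (405,318). In the top view the box spans (225–355, 122–237), the handle bar is near (287,225), the ball near (352,228) and the cross bar runs to (395,205). I'll enlarge both for exact pixels.

```bash
python3 - <<'E'
import cv2
a=cv2.imread("pics/top0.png")[115:245,215:405]
cv2.imwrite("pics/top0c.png",cv2.resize(a,None,fx=4,fy=4,interpolation=cv2.INTER_CUBIC))
a=cv2.imread("pics/side0.png")[125:285,290:440]
cv2.imwrite("pics/side0c.png",cv2.resize(a,None,fx=3.75,fy=3.75,interpolation=cv2.INTER_CUBIC))
E
```

```text
(no output)
```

View pics/top0c.png

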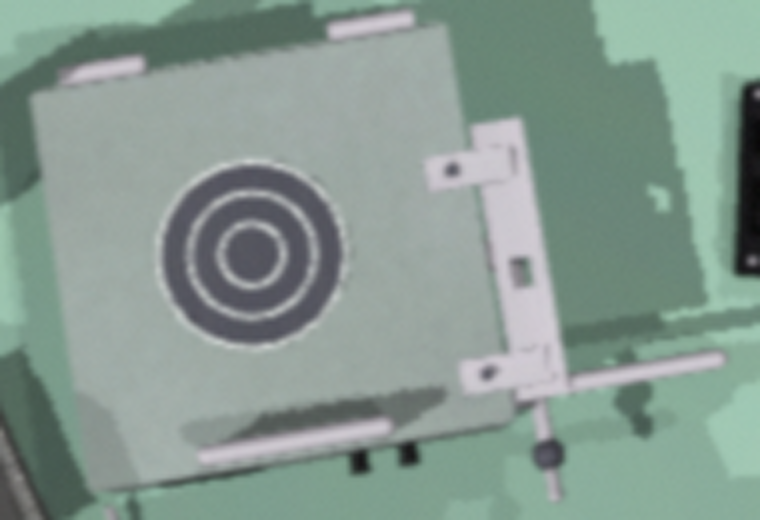

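View pics/side0c.png

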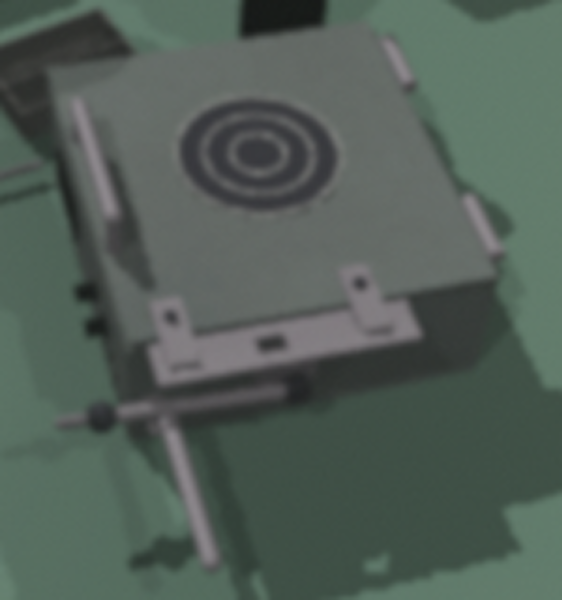

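In the crops, the lid corners in the top view are (32,93), (446,24), (517,422) and (93,490). The bar runs (200,458)–(388,427), the hole is at (521,271), the ball at (548,454) and the cross bar end at (722,358). In the side crop the hole is at (271,343), the ball at (101,415), the bar end at (212,562) and the pivot at (297,387). I'll fit the box pose, rod angle and hole offset to all of these.

```bash
cat > h.py <<'E'
import numpy as np,pickle
from scipy.optimize import least_squares
cal=pickle.load(open("cal.pkl","rb"))
def proj(n,X):
    c=cal[n];p=np.asarray(X)@c["R"].T+c["t"];s=p[...,:2]/p[...,2:]
    s=s*(1+c["k1"]*(s**2).sum(-1,keepdims=True))
    return s@np.diag(np.diag(c["mtx"])[:2])+c["mtx"][:2,2]
# box-frame coordinates
def lidp(xl,y,z,a): # point in lid frame -> box
    return np.array([.12+xl*np.cos(a)+z*np.sin(a),y,.1-xl*np.sin(a)+z*np.cos(a)])
def rodp(r,out,b): return np.array([.12-.137-r*np.cos(b),-.142-out,.055+r*np.sin(b)])
def world(p,P):
    c,s=np.cos(P[2]),np.sin(P[2]);return np.array([P[0]+c*p[0]-s*p[1],P[1]+s*p[0]+c*p[1],p[2]])
E
cat > fit.py <<'E'
from h import *
T=lambda u,v:np.array([(u+.5)/4-.5+215,(v+.5)/4-.5+115])
S=lambda u,v:np.array([(u+.5)/3.75-.5+290,(v+.5)/3.75-.5+125])
def model(P):
    a,b,dx,zt=0,P[3],P[4],P[5]
    L=lambda x,y,z:lidp(x,y,z,a)
    return [("top",L(0,.12,zt),T(32,93)),("top",L(0,-.12,zt),T(446,24)),("top",L(-.24,-.12,zt),T(517,422)),("top",L(-.24,.12,zt),T(93,490)),
    ("top",L(-.232,.05,.035),T(200,458)),("top",L(-.232,-.05,.035),T(388,427)),("top",L(-.15+dx,-.142,.004),T(521,271)),
    ("top",rodp(.125,0,b),T(548,454)),("top",rodp(.154,0,b),T(556,498)),("top",rodp(.085,.11,b),T(722,358)),
    ("side",L(0,.12,zt),S(375,22)),("side",L(0,-.12,zt),S(497,277)),("side",L(-.24,.12,zt),S(50,68)),
    ("side",L(-.232,.05,.035),S(78,100)),("side",L(-.232,-.05,.035),S(113,220)),("side",L(-.15+dx,-.142,.004),S(271,343)),
    ("side",rodp(.125,0,b),S(101,415)),("side",rodp(.154,0,b),S(58,424)),("side",rodp(.085,.11,b),S(212,562)),("side",rodp(0,0,b),S(297,387))]
f=lambda P:np.concatenate([proj(n,world(p,P))-q for n,p,q in model(P)])
r=least_squares(f,[.6,.1,.15,0,0,.004],loss="soft_l1");print(r.x.round(4));print(f(r.x).reshape(-1,2).round(1).tolist())
P=r.x;np.save("P.npy",P)
for n,p in(("bar",lidp(-.232,0,.035,0)),("grip",rodp(.085,.078,P[3])),("ball",rodp(.125,0,P[3])),("pivot",rodp(0,0,0))):print(n,world(p,P).round(4))
E
python3 fit.py
```

```text
[ 0.6191  0.0916  0.1358  0.1069 -0.0052  0.0046]
[[0.5, -1.8], [-2.0, -1.4], [-2.5, 0.0], [0.9, 0.2], [2.1, -0.5], [-1.0, -0.1], [-0.3, 0.2], [-0.3, -0.1], [-0.1, 0.9], [-1.5, -0.0], [-0.0, 0.3], [1.1, -1.5], [-0.6, 2.8], [-0.0, 3.6], [-0.3, 1.2], [0.3, 1.1], [-0.0, 0.2], [-1.0, -0.4], [-0.2, -0.2], [-0.4, 0.5]]
bar [0.5081 0.0765 0.135 ]
grip [ 0.5483 -0.1401  0.0641]
ball [ 0.4983 -0.0682  0.0683]
pivot [ 0.6215 -0.0514  0.055 ]
```

```bash
cat > geo.py <<'E'
from h import *
from scipy.optimize import fsolve
P=np.load("P.npy")
def inlid(p,a): # box point -> lid x,z
    d=np.array([p[0]-.12,p[2]-.1]);return np.array([d[0]*np.cos(a)-d[1]*np.sin(a),d[0]*np.sin(a)+d[1]*np.cos(a)])
if __name__=="__main__":
    for hx in(-.15,-.155,-.158):
        a,b=fsolve(lambda v:inlid(rodp(.125,0,v[1]),v[0])-[hx,-.009],[.6,1.7])
        print("seat",hx,round(a,3),round(b,3),"tip",inlid(rodp(.154,0,b),a).round(4))
        for aa in(.65,.7,.75,.8,.85):print("  ",aa,"tip",inlid(rodp(.154,0,b),aa).round(4),"rod 1.2",inlid(rodp(.154,0,1.3),aa).round(4))
    for a in(0,.2,.4,.6,.8,.85):print("bar",a,(world(lidp(-.232,0,.035,a),P)).round(4))
    for b in(P[3],.5,.9,1.3,1.6,1.7,1.8):print("grip",round(b,2),world(rodp(.085,.078,b),P).round(4))
    # spare fan
    c=cal["top"];
    for uv in((424,160),(398,180)):
        g=least_squares(lambda q:proj("top",[q[0],q[1],.025])-uv,[.6,-.2]).x;print("fan",g.round(3))
E
python3 geo.py
```

```text
seat -0.15 0.618 1.647 tip [-0.165   0.0158]
   0.65 tip [-0.1654  0.0106] rod 1.2 [-0.2044 -0.0255]
   0.7 tip [-0.1657  0.0024] rod 1.2 [-0.2029 -0.0357]
   0.75 tip [-0.1656 -0.0059] rod 1.2 [-0.2009 -0.0458]
   0.8 tip [-0.1651 -0.0142] rod 1.2 [-0.1983 -0.0558]
   0.85 tip [-0.1642 -0.0224] rod 1.2 [-0.1953 -0.0656]
seat -0.155 0.599 1.602 tip [-0.1706  0.0155]
   0.65 tip [-0.1712  0.0067] rod 1.2 [-0.2044 -0.0255]
   0.7 tip [-0.1713 -0.0019] rod 1.2 [-0.2029 -0.0357]
   0.75 tip [-0.171  -0.0104] rod 1.2 [-0.2009 -0.0458]
   0.8 tip [-0.1702 -0.0189] rod 1.2 [-0.1983 -0.0558]
   0.85 tip [-0.1691 -0.0274] rod 1.2 [-0.1953 -0.0656]
seat -0.158 0.587 1.574 tip [-0.174   0.0152]
   0.65 tip [-0.1746  0.0042] rod 1.2 [-0.2044 -0.0255]
   0.7 tip [-0.1746 -0.0045] rod 1.2 [-0.2029 -0.0357]
   0.75 tip [-0.1741 -0.0133] rod 1.2 [-0.2009 -0.0458]
   0.8 tip [-0.1733 -0.0219] rod 1.2 [-0.1983 -0.0558]
   0.85 tip [-0.1719 -0.0306] rod 1.2 [-0.1953 -0.0656]
bar 0 [0.5081 0.0765 0.135 ]
bar 0.2 [0.5196 0.078  0.1804]
bar 0.4 [0.5398 0.0808 0.2226]
bar 0.6 [0.5679 0.0846 0.2599]
bar 0.8 [0.6027 0.0894 0.2908]
bar 0.85 [0.6123 0.0907 0.2974]
grip 0.11 [ 0.5483 -0.1401  0.0641]
grip 0.5 [ 0.5581 -0.1387  0.0958]
grip 0.9 [ 0.5797 -0.1358  0.1216]
grip 1.3 [ 0.6095 -0.1317  0.1369]
grip 1.6 [ 0.6345 -0.1283  0.14  ]
grip 1.7 [ 0.6429 -0.1271  0.1393]
grip 1.8 [ 0.6512 -0.126   0.1378]
fan [ 0.663 -0.258]
fan [ 0.615 -0.191]
```

Call:
drive_tool(deltas=[{"hand":1,"offset":[1.9,5.8,0.5],"angular":[0,0,9]},{"hand":1,"offset":[3.8,11.5,1],"angular":[0,0,18]},{"hand":1,"offset":[5.8,17.3,1.5],"angular":[0,0,27]},{"hand":1,"offset":[7.7,23,2],"angular":[0,0,36]},{"hand":1,"offset":[9.6,28.8,2.5],"angular":[0,0,45]},{"hand":1,"offset":[11.5,34.6,3],"angular":[0,0,54]},{"hand":1,"offset":[13.4,40.3,3],"angular":[0,0,63]},{"hand":1,"offset":[15.4,46,3],"angular":[0,0,73.5]}])

```text
time: 1.1
tool_pos: [0.4316, -0.1534, 0.2612]
tcp_rot: [2.059, 2.372, 0.0]
wrist_force: [1.2, -1.1, 0.3]
width: 1.0
```

Call:
drive_tool(deltas=[{"hand":1,"offset":[1.9,5.8,0],"angular":[0,0,0]},{"hand":1,"offset":[3.8,11.5,0],"angular":[0,0,0]},{"hand":1,"offset":[5.8,17.3,-1],"angular":[0,0,0]},{"hand":1,"offset":[7.7,23.1,-2],"angular":[0,0,0]},{"hand":1,"offset":[7.7,23.1,-3],"angular":[0,0,0]},{"hand":1,"offset":[7.7,23.1,-3],"angular":[0,0,0]}])

```text
time: 1.85
tool_pos: [0.5073, 0.0755, 0.2296]
tcp_rot: [-2.063, -2.367, 0.005]
wrist_force: [0.2, -0.0, 0.1]
width: 1.001
```

Call:
drive_tool(deltas=[{"hand":1,"offset":[0,0.1,-4],"angular":[0,0,0]},{"hand":1,"offset":[0,0.1,-8],"angular":[0,0,0]},{"hand":1,"offset":[0,0.1,-11],"angular":[0,0,0]},{"hand":1,"offset":[0,0.1,-11],"angular":[0,0,0]}], force=25)

```text
time: 2.35
tool_pos: [0.5059, 0.0747, 0.119]
tcp_rot: [-2.066, -2.362, 0.007]
wrist_force: [-0.2, -0.6, -0.1]
width: 1.002
```

Call:
drive_tool(deltas=[{"hand":0,"offset":[0,0,0],"angular":[0,0,0]},{"hand":0,"offset":[0,0,0],"angular":[0,0,0]},{"hand":0,"offset":[0,0,0],"angular":[0,0,0]},{"hand":0,"offset":[0,0,0],"angular":[0,0,0]},{"hand":0,"offset":[0,0,0],"angular":[0,0,0]},{"hand":0,"offset":[0,0,0],"angular":[0,0,0]}])

```text
time: 3.1
tool_pos: [0.5092, 0.0768, 0.1216]
tcp_rot: [2.065, 2.367, 0.002]
wrist_force: [2.4, -0.0, -0.3]
width: 0.129
```

Call:
drive_tool(deltas=[{"hand":0,"offset":[0.2,0,1.1],"angular":[0,0,0]},{"hand":0,"offset":[0.5,0.1,2.3],"angular":[0,0,0]},{"hand":0,"offset":[1.15,0.15,4.5],"angular":[0,0,0]},{"hand":0,"offset":[2.05,0.3,6.7],"angular":[0,0,0]},{"hand":0,"offset":[3.2,0.4,8.8],"angular":[0,0,0]},{"hand":0,"offset":[3.2,0.4,8.8],"angular":[0,0,0]}])

```text
time: 3.85
tool_pos: [0.5423, 0.0814, 0.2098]
tcp_rot: [2.065, 2.366, 0.004]
wrist_force: [5.9, 2.2, -2.0]
width: 0.13
```

Call:
drive_tool(deltas=[{"hand":0,"offset":[1.3,0.2,2.0],"angular":[0,0,0]},{"hand":0,"offset":[2.75,0.4,3.75],"angular":[0,0,0]},{"hand":0,"offset":[4.5,0.6,5.4],"angular":[0,0,0]},{"hand":0,"offset":[6.3,0.85,6.8],"angular":[0,0,0]},{"hand":0,"offset":[6.3,0.85,6.8],"angular":[0,0,0]},{"hand":0,"offset":[6.3,0.85,6.8],"angular":[0,0,0]}])

```text
time: 4.6
tool_pos: [0.6031, 0.0899, 0.2764]
tcp_rot: [-2.064, -2.366, -0.0]
wrist_force: [0.1, 3.5, -2.4]
width: 0.13
```

Call:
drive_tool(deltas=[{"hand":0.7,"offset":[0,0,0],"angular":[0,0,0]},{"hand":0.7,"offset":[0,0,0],"angular":[0,0,0]},{"hand":0.7,"offset":[0,0,0],"angular":[0,0,0]},{"hand":0.7,"offset":[0,0,5],"angular":[0,0,0]},{"hand":0.7,"offset":[0,0,10],"angular":[0,0,0]},{"hand":0.7,"offset":[-1,-4,12.5],"angular":[5,0.7,0]},{"hand":0.7,"offset":[-2.5,-10,12.5],"angular":[10,1.4,0]},{"hand":0.7,"offset":[-4,-16,12.5],"angular":[19.8,2.7,0]}])

```text
time: 5.6
tool_pos: [0.5637, -0.0707, 0.4049]
tcp_rot: [-1.876, -2.16, -0.34]
wrist_force: [0.9, -0.2, -0.2]
width: 0.7
```

Call:
drive_tool(deltas=[{"hand":0.7,"offset":[-1.6,-6.4,0],"angular":[0,0,0]},{"hand":0.7,"offset":[-2.5,-10,0],"angular":[0,0,0]},{"hand":0.7,"offset":[-2.5,-10,0],"angular":[0,0,0]}])

```text
time: 5.98
tool_pos: [0.5379, -0.174, 0.402]
tcp_rot: [-1.887, -2.151, -0.331]
wrist_force: [0.1, 0.7, 0.4]
width: 0.696
```

```bash
python3 - <<'E'
from workcell import bot
import cv2,numpy as np
s=bot.read_state();print(s["time"],s["tool_pos"],s["wrist_force"])
t=bot.read_camera("top")["frame"];d=bot.read_camera("side")["frame"]
cv2.imwrite("pics/t1.png",t);cv2.imwrite("pics/s1.png",d)
# top crop 205..405 x 105..245, side crop 290..440 x 75..265 , both x3
a=cv2.resize(t[105:255,205:385],None,fx=2.2,fy=2.2,interpolation=3)
f=lambda i:cv2.resize(i,None,fx=4,fy=4,interpolation=3)
A=f(t[110:240,250:350]);B=f(d[90:220,310:410])
cv2.imwrite("pics/c1.png",np.hstack([A,B]));print(A.shape)
E
```

```text
5.975 [ 0.53791151 -0.17403779  0.40196045] [0.1369561  0.69117949 0.38128112]
(520, 400, 3)
```

View pics/c1.png

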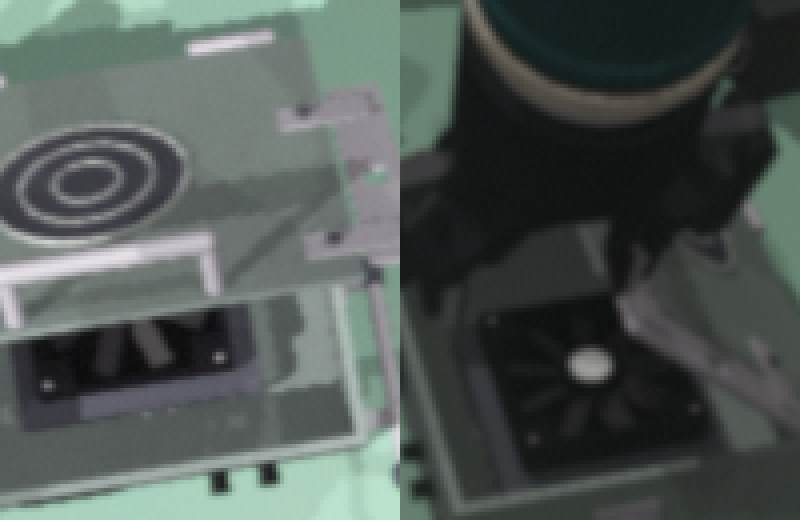

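The lid stands open and stays put. In the top view the hole is at pixel (344,153) and the right end of the bar at (303.5,170). The side view is partly hidden by the gripper. I'll solve for the lid angle and hole offset.

```bash
python3 - <<'E'
from geo import *
f=lambda v:np.concatenate([proj("top",world(lidp(-.232,-.05,.035,v[0]),P))-[303.5,170],proj("top",world(lidp(v[1],-.142,.004,v[0]),P))-[344,153]])
r=least_squares(f,[.8,-.155]);print(r.x,r.fun)
for hx in(-.15,-.1525,-.155,-.158):
  for off in (0,.003,.006):
    a,b=fsolve(lambda v:inlid(rodp(.154,0,v[1]),v[0])-[hx+off,-.002],[.7,1.7]);
    print(hx,off,"touch a,b",round(a,3),round(b,3),world(rodp(.085,.078,b),P).round(4),"ball",inlid(rodp(.125,0,b),a).round(3), "at a=.8",inlid(rodp(.154,0,b),.8).round(4))
E
```

```text
[ 0.79580548 -0.15401012] [-2.24002386  0.31772597 -0.77025514  0.21248143]
-0.15 0 touch a,b 0.797 1.772 [ 0.6489 -0.1263  0.1383] ball [-0.134 -0.026] at a=.8 [-0.15   -0.0024]
-0.15 0.003 touch a,b 0.811 1.795 [ 0.6508 -0.1261  0.1379] ball [-0.131 -0.026] at a=.8 [-0.147  -0.0005]
-0.15 0.006 touch a,b 0.824 1.818 [ 0.6527 -0.1258  0.1374] ball [-0.128 -0.026] at a=.8 [-0.144   0.0014]
-0.1525 0 touch a,b 0.786 1.752 [ 0.6473 -0.1266  0.1386] ball [-0.136 -0.026] at a=.8 [-0.1525 -0.0042]
-0.1525 0.003 touch a,b 0.799 1.776 [ 0.6492 -0.1263  0.1382] ball [-0.133 -0.026] at a=.8 [-0.1495 -0.0021]
-0.1525 0.006 touch a,b 0.813 1.799 [ 0.6511 -0.126   0.1378] ball [-0.13  -0.026] at a=.8 [-1.465e-01 -1.000e-04]
-0.155 0 touch a,b 0.775 1.733 [ 0.6456 -0.1268  0.1389] ball [-0.138 -0.026] at a=.8 [-0.1549 -0.0059]
-0.155 0.003 touch a,b 0.788 1.756 [ 0.6476 -0.1265  0.1385] ball [-0.136 -0.026] at a=.8 [-0.152  -0.0038]
-0.155 0.006 touch a,b 0.802 1.78 [ 0.6495 -0.1262  0.1382] ball [-0.133 -0.026] at a=.8 [-0.149  -0.0018]
-0.158 0 touch a,b 0.761 1.709 [ 0.6437 -0.127   0.1392] ball [-0.141 -0.026] at a=.8 [-0.1578 -0.0081]
-0.158 0.003 touch a,b 0.775 1.733 [ 0.6456 -0.1268  0.1389] ball [-0.138 -0.026] at a=.8 [-0.1549 -0.0059]
-0.158 0.006 touch a,b 0.788 1.756 [ 0.6476 -0.1265  0.1385] ball [-0.136 -0.026] at a=.8 [-0.152  -0.0038]
```

```bash
python3 - <<'E'
from workcell import bot
from scipy.spatial.transform import Rotation as R
s=bot.read_state();M=R.from_rotvec(s["tcp_rot"]).as_matrix();print(M.round(3))
from geo import *
for b in[P[3]]+[.4,.7,1.,1.3,1.5,1.6,1.65,1.7,1.725]:
    print(round(b,3),(100*(world(rodp(.085,.078,b),P)+.019*M[:,2]-s["tool_pos"])).round(2),(100*(world(rodp(.085,0,b),P)-world(rodp(.085,0,P[3]),P))).round(2))
E
```

```text
[[-0.126  0.991 -0.045]
 [ 0.931  0.134  0.339]
 [ 0.342  0.001 -0.94 ]]
0.107 [  0.88   3.73 -35.62] [0. 0. 0.]
0.4 [  1.5    3.82 -33.22] [0.62 0.08 2.4 ]
0.7 [  2.82   4.   -31.05] [1.93 0.26 4.57]
1.0 [  4.71   4.26 -29.37] [3.82 0.52 6.25]
1.3 [  7.01   4.57 -28.34] [6.12 0.84 7.28]
1.5 [  8.66   4.8  -28.05] [7.78 1.06 7.57]
1.6 [  9.5    4.91 -28.03] [8.62 1.18 7.59]
1.65 [  9.92   4.97 -28.05] [9.04 1.24 7.57]
1.7 [ 10.34   5.03 -28.1 ] [9.46 1.29 7.52]
1.725 [ 10.55   5.05 -28.13] [9.67 1.32 7.49]
```

Call:
drive_tool(deltas=[{"hand":0.7,"offset":[0.9,3.7,-5.5],"angular":[0,0,0]},{"hand":0.7,"offset":[0.9,3.7,-11.5],"angular":[0,0,0]},{"hand":0.7,"offset":[0.9,3.7,-17.5],"angular":[0,0,0]},{"hand":0.7,"offset":[0.9,3.7,-23.5],"angular":[0,0,0]},{"hand":0.7,"offset":[0.9,3.7,-29],"angular":[0,0,0]},{"hand":0.7,"offset":[0.9,3.7,-33],"angular":[0,0,0]},{"hand":0.7,"offset":[0.9,3.7,-35.4],"angular":[0,0,0]},{"hand":0.7,"offset":[0.9,3.7,-35.4],"angular":[0,0,0]}])

```text
time: 7.08
tool_pos: [0.5461, -0.1312, 0.0465]
tcp_rot: [-1.876, -2.153, -0.329]
wrist_force: [0.5, -0.2, 0.0]
width: 0.701
```

Call:
drive_tool(deltas=[{"hand":0,"offset":[0,0,0],"angular":[0,0,0]},{"hand":0,"offset":[0,0,0],"angular":[0,0,0]},{"hand":0,"offset":[0,0,0],"angular":[0,0,0]},{"hand":0,"offset":[0,0,0],"angular":[0,0,0]},{"hand":0,"offset":[0,0,0],"angular":[0,0,0]}])

```text
time: 7.7
tool_pos: [0.548, -0.1342, 0.0488]
tcp_rot: [-1.882, -2.156, -0.332]
wrist_force: [-0.5, -1.5, 1.3]
width: 0.13
```

Call:
drive_tool(deltas=[{"hand":0,"offset":[0.6,0.1,2.4],"angular":[0,0,0]},{"hand":0,"offset":[1.9,0.25,4.55],"angular":[0,0,0]},{"hand":0,"offset":[3.8,0.5,6.25],"angular":[0,0,0]},{"hand":0,"offset":[6.1,0.85,7.3],"angular":[0,0,0]},{"hand":0,"offset":[6.1,0.85,7.3],"angular":[0,0,0]}])

```text
time: 8.32
tool_pos: [0.6103, -0.1256, 0.1256]
tcp_rot: [-1.88, -2.157, -0.335]
wrist_force: [-4.6, -0.7, 17.1]
width: 0.128
```

Call:
drive_tool(deltas=[{"hand":0,"offset":[0.85,0.1,0.2],"angular":[0,0,0]},{"hand":0,"offset":[1.7,0.2,0.3],"angular":[0,0,0]},{"hand":0,"offset":[1.7,0.2,0.3],"angular":[0,0,0]}])

```text
time: 8.7
tool_pos: [0.6269, -0.1233, 0.1274]
tcp_rot: [-1.881, -2.157, -0.335]
wrist_force: [-2.6, -0.1, 12.6]
width: 0.123
```

Call:
drive_tool(deltas=[{"hand":0,"offset":[0.4,0.1,0.3],"angular":[0,0,0]},{"hand":0,"offset":[0.8,0.1,0.3],"angular":[0,0,0]},{"hand":0,"offset":[0.8,0.1,0.3],"angular":[0,0,0]}])

```text
time: 9.07
tool_pos: [0.6336, -0.1223, 0.1275]
tcp_rot: [-1.88, -2.155, -0.331]
wrist_force: [-3.6, -1.5, 5.3]
width: 0.127
```

```bash
python3 - <<'E'
from workcell import bot
import cv2,numpy as np
t=bot.read_camera("top")["frame"];d=bot.read_camera("side")["frame"]
cv2.imwrite("pics/t2.png",t);cv2.imwrite("pics/s2.png",d)
f=lambda i:cv2.resize(i,None,fx=4,fy=4,interpolation=3)
cv2.imwrite("pics/c2.png",np.hstack([f(t[110:240,275:375]),f(d[130:260,310:410])]))
E
```

```text
(no output)
```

View pics/c2.png

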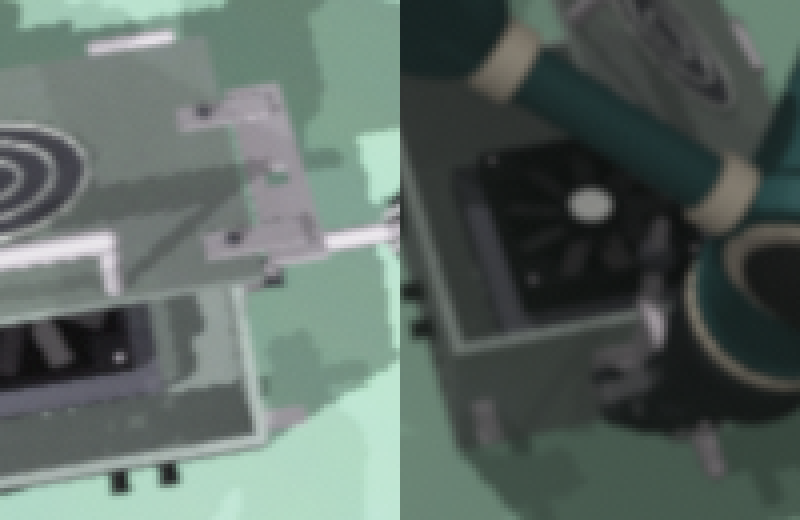

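The lid is still open and the rod is upright under the plate. The cross bar emerges at top crop (365,237), which is pixel (366.3,169.3), and the hole is at (278,171), or pixel (344.5,152.8). I'll check the rod angle from that.

```bash
python3 - <<'E'
from geo import *
r=least_squares(lambda v:proj("top",world(rodp(.085,v[0],v[1]),P))-[366.25,169.1],[.03,1.6]);print(r.x)
g=world(rodp(.085,.078,r.x[1]),P)
for b in(1.65,1.7,1.72,1.74,1.78):print(b,(100*(world(rodp(.085,.078,b),P)-g)).round(2))
r=least_squares(lambda v:proj("top",world(lidp(v[0],-.142,.004,v[1]),P))-[344.5,152.8],[-.155,.8]);print(r.x)
E
```

```text
[0.05071091 1.57091614]
1.65 [ 0.67  0.09 -0.03]
1.7 [ 1.08  0.15 -0.07]
1.72 [ 1.25  0.17 -0.09]
1.74 [ 1.42  0.19 -0.12]
1.78 [ 1.75  0.24 -0.19]
[-0.18365958  0.90581997]
```

Call:
drive_tool(deltas=[{"hand":0,"offset":[0.4,0.05,0],"angular":[0,0,0]},{"hand":0,"offset":[0.8,0.1,0],"angular":[0,0,0]},{"hand":0,"offset":[0.8,0.1,0],"angular":[0,0,0]}])

```text
time: 9.55
tool_pos: [0.642, -0.1211, 0.1271]
tcp_rot: [-1.881, -2.155, -0.332]
wrist_force: [-1.4, -1.4, 2.7]
width: 0.127
```

Call:
drive_tool(deltas=[{"hand":0,"offset":[0.2,0.05,0],"angular":[0,0,0]},{"hand":0,"offset":[0.4,0.05,-0.05],"angular":[0,0,0]},{"hand":0,"offset":[0.4,0.05,-0.05],"angular":[0,0,0]}])

```text
time: 9.93
tool_pos: [0.6458, -0.1206, 0.1265]
tcp_rot: [-1.881, -2.155, -0.332]
wrist_force: [-1.8, -0.1, 2.1]
width: 0.128
```

Call:
drive_tool(deltas=[{"hand":0.5,"offset":[0,0,0],"angular":[0,0,0]},{"hand":0.5,"offset":[0,0,0],"angular":[0,0,0]},{"hand":0.5,"offset":[0,0,0],"angular":[0,0,0]},{"hand":0.5,"offset":[0.2,-1.4,3.8],"angular":[0,0,0]},{"hand":0.5,"offset":[0.4,-2.8,7.5],"angular":[0,0,0]},{"hand":0.5,"offset":[0.6,-4.5,13],"angular":[0,0,0]},{"hand":0.5,"offset":[0.6,-6,19],"angular":[0,0,0]},{"hand":0.5,"offset":[0.6,-6,25],"angular":[0,0,0]}])

```text
time: 10.92
tool_pos: [0.6515, -0.1819, 0.3783]
tcp_rot: [-1.883, -2.154, -0.332]
wrist_force: [0.7, -0.2, -0.6]
width: 0.504
```

Call:
drive_tool(deltas=[{"hand":0.7,"offset":[0,0,4],"angular":[-5,-0.7,0]},{"hand":0.7,"offset":[-1,5,4],"angular":[-10,-1.4,0]},{"hand":0.7,"offset":[-2,11,4],"angular":[-19.8,-2.7,0]},{"hand":0.7,"offset":[-3,17,4],"angular":[-19.8,-2.7,0]},{"hand":0.7,"offset":[-4,23,4],"angular":[-19.8,-2.7,0]},{"hand":0.7,"offset":[-5,27,4],"angular":[-19.8,-2.7,0]},{"hand":0.7,"offset":[-5,27,4],"angular":[-19.8,-2.7,0]}])

```text
time: 11.8
tool_pos: [0.6008, 0.0924, 0.4171]
tcp_rot: [-2.06, -2.372, -0.002]
wrist_force: [-0.4, 0.3, 0.7]
width: 0.699
```

```bash
python3 - <<'E'
from workcell import bot
import cv2,numpy as np
s=bot.read_state();print(s["time"],s["tool_pos"],s["tcp_rot"],s["wrist_force"])
t=bot.read_camera("top")["frame"];d=bot.read_camera("side")["frame"]
cv2.imwrite("pics/t3.png",t);cv2.imwrite("pics/s3.png",d)
f=lambda i:cv2.resize(i,None,fx=4,fy=4,interpolation=3)
cv2.imwrite("pics/c3.png",np.hstack([f(t[110:240,290:390]),f(d[130:260,315:415])]))
E
```

```text
11.8 [0.60075526 0.09243586 0.41712556] [-2.05981364e+00 -2.37163098e+00 -1.93198344e-03] [-0.38254814  0.28151614  0.68860779]
```

View pics/c3.png

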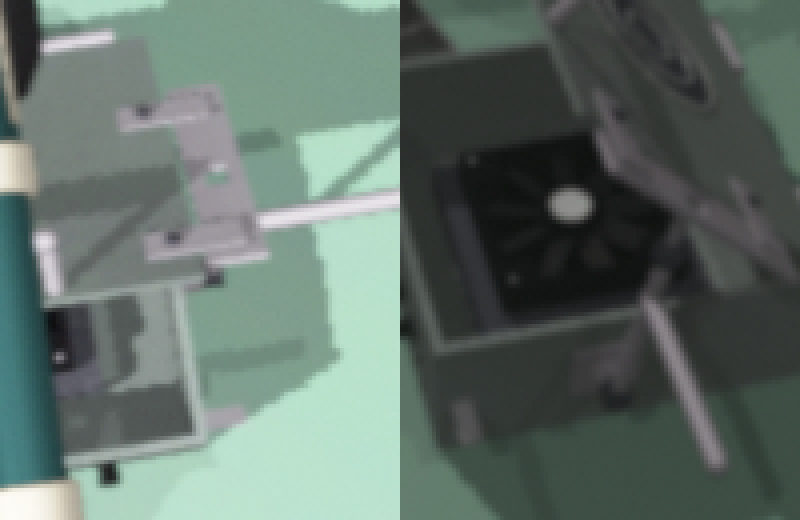

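The rod stays upright after release. Side view pixels: ball near (383.7,190.7), cross bar end (393.7,246). In the top view the bar passes (385,160). I'll refit the rod angle.

```bash
python3 - <<'E'
from geo import *
for b in(1.68,1.7,1.72,1.74,1.76,1.78):
    print(b,"barend",proj("side",world(rodp(.085,.108,b),P)).round(1),"ball",proj("side",world(rodp(.125,0,b),P)).round(1),"junc",proj("side",world(rodp(.085,0.006,b),P)).round(1),"piv",proj("side",world(rodp(0,0,b),P)).round(1),
     "top@385", np.interp(385,*zip(*[proj("top",world(rodp(.085,o,b),P)) for o in(.03,.06,.09,.11)])).round(1))
for a in(.78,.8,.82):print(a,"hole top",proj("top",world(lidp(-.155,-.142,.004,a),P)).round(1),"bar",world(lidp(-.232,0,.035,a),P).round(4),"tip b=1.72,1.74",inlid(rodp(.154,0,1.72),a).round(4),inlid(rodp(.154,0,1.74),a).round(4))
import cv2
t=cv2.imread("pics/t3.png")[:,380:392].astype(int).sum(2)
print(t[150:175:1,5])
E
```

```text
1.68 barend [391.4 245.2] ball [378.6 192.8] junc [376.  207.1] piv [368.4 228.3] top@385 161.9
1.7 barend [392.1 245.1] ball [379.7 192.7] junc [376.7 207. ] piv [368.4 228.3] top@385 161.1
1.72 barend [392.9 245. ] ball [380.8 192.6] junc [377.4 206.9] piv [368.4 228.3] top@385 160.4
1.74 barend [393.7 244.9] ball [381.9 192.5] junc [378.2 206.8] piv [368.4 228.3] top@385 159.7
1.76 barend [394.5 244.8] ball [383.  192.4] junc [378.9 206.8] piv [368.4 228.3] top@385 158.9
1.78 barend [395.2 244.8] ball [384.1 192.4] junc [379.6 206.7] piv [368.4 228.3] top@385 158.2
0.78 hole top [343.4 154.4] bar [0.599  0.0889 0.288 ] tip b=1.72,1.74 [-0.1566 -0.004 ] [-0.1541 -0.0022]
0.8 hole top [343.3 153.2] bar [0.6027 0.0894 0.2908] tip b=1.72,1.74 [-0.1565 -0.0071] [-0.154  -0.0053]
0.82 hole top [343.1 152. ] bar [0.6065 0.0899 0.2935] tip b=1.72,1.74 [-0.1563 -0.0102] [-0.1539 -0.0083]
[546 596 612 607 611 608 588 531 585 670 692 663 603 597 606 607 610 609
 608 611 611 609 610 609 612]
```

Call:
drive_tool(deltas=[{"hand":0.7,"offset":[0.2,-0.2,-5],"angular":[0,0,0]},{"hand":0.7,"offset":[0.2,-0.2,-10],"angular":[0,0,0]},{"hand":0.7,"offset":[0.2,-0.2,-13.8],"angular":[0,0,0]},{"hand":0.7,"offset":[0.2,-0.2,-13.8],"angular":[0,0,0]},{"hand":0,"offset":[0.2,-0.2,-13.8],"angular":[0,0,0]},{"hand":0,"offset":[0.2,-0.2,-13.8],"angular":[0,0,0]},{"hand":0,"offset":[0.2,-0.2,-13.8],"angular":[0,0,0]},{"hand":0,"offset":[0.2,-0.2,-13.8],"angular":[0,0,0]}])

```text
time: 12.9
tool_pos: [0.6039, 0.087, 0.2813]
tcp_rot: [2.064, 2.366, 0.002]
wrist_force: [-3.6, -1.9, 5.9]
width: 0.123
```

Call:
drive_tool(deltas=[{"hand":0,"offset":[-0.2,0,-0.15],"angular":[0,0,0]},{"hand":0,"offset":[-0.4,-0.05,-0.3],"angular":[0,0,0]},{"hand":0,"offset":[-0.55,-0.08,-0.43],"angular":[0,0,0]},{"hand":0,"offset":[-0.55,-0.08,-0.43],"angular":[0,0,0]}])

```text
time: 13.4
tool_pos: [0.5988, 0.0863, 0.2775]
tcp_rot: [2.063, 2.365, 0.003]
wrist_force: [-2.8, -1.9, 7.5]
width: 0.123
```

Call:
drive_tool(deltas=[{"hand":0,"offset":[-0.2,0,-0.15],"angular":[0,0,0]},{"hand":0,"offset":[-0.38,-0.05,-0.29],"angular":[0,0,0]},{"hand":0,"offset":[-0.38,-0.05,-0.29],"angular":[0,0,0]}])

```text
time: 13.78
tool_pos: [0.595, 0.0858, 0.2744]
tcp_rot: [2.063, 2.365, 0.003]
wrist_force: [-3.6, -1.2, 6.7]
width: 0.127
```

Call:
drive_tool(deltas=[{"hand":0,"offset":[-0.18,-0.03,-0.15],"angular":[0,0,0]},{"hand":0,"offset":[-0.37,-0.05,-0.3],"angular":[0,0,0]},{"hand":0,"offset":[-0.37,-0.05,-0.3],"angular":[0,0,0]}])

```text
time: 14.15
tool_pos: [0.5912, 0.0852, 0.2713]
tcp_rot: [2.063, 2.365, 0.003]
wrist_force: [-3.3, -1.3, 5.8]
width: 0.13
```

Call:
drive_tool(deltas=[{"hand":0,"offset":[-0.18,-0.03,-0.15],"angular":[0,0,0]},{"hand":0,"offset":[-0.36,-0.05,-0.3],"angular":[0,0,0]},{"hand":0,"offset":[-0.36,-0.05,-0.3],"angular":[0,0,0]}])

```text
time: 14.52
tool_pos: [0.588, 0.0848, 0.2684]
tcp_rot: [2.063, 2.365, 0.004]
wrist_force: [-2.4, -1.4, 6.5]
width: 0.131
```

```bash
cat > look.py <<'E'
from workcell import bot
import cv2,numpy as np,sys
n=sys.argv[1]
t=bot.read_camera("top")["frame"];d=bot.read_camera("side")["frame"]
cv2.imwrite(f"pics/t{n}.png",t);cv2.imwrite(f"pics/s{n}.png",d)
f=lambda i:cv2.resize(i,None,fx=5,fy=5,interpolation=3)
cv2.imwrite(f"pics/c{n}.png",np.hstack([f(t[130:230,320:400]),f(d[150:250,340:420])]))
E
python3 look.py 4
```

View pics/c4.png

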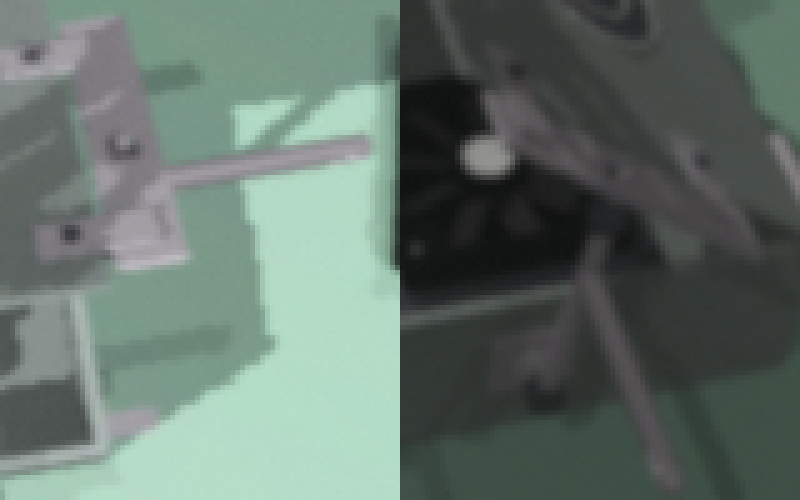

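In the top crop the hole at (122,145) now has a light pin tip in it. In the side crop the ball sits just under the plate at about (605,215). The pin has caught, so I'll keep lowering gently.

Call:
drive_tool(deltas=[{"hand":0,"offset":[-0.18,-0.03,-0.16],"angular":[0,0,0]},{"hand":0,"offset":[-0.35,-0.05,-0.31],"angular":[0,0,0]},{"hand":0,"offset":[-0.35,-0.05,-0.31],"angular":[0,0,0]}])

```text
time: 15.0
tool_pos: [0.5844, 0.0843, 0.2652]
tcp_rot: [2.063, 2.365, 0.004]
wrist_force: [-2.0, -2.2, 5.7]
width: 0.123
```

Call:
drive_tool(deltas=[{"hand":0,"offset":[-0.18,-0.03,-0.16],"angular":[0,0,0]},{"hand":0,"offset":[-0.34,-0.05,-0.32],"angular":[0,0,0]},{"hand":0,"offset":[-0.34,-0.05,-0.32],"angular":[0,0,0]}])

```text
time: 15.38
tool_pos: [0.581, 0.0838, 0.2619]
tcp_rot: [2.063, 2.365, 0.004]
wrist_force: [-3.5, -1.8, 7.0]
width: 0.123
```

Call:
drive_tool(deltas=[{"hand":0,"offset":[-0.17,-0.02,-0.16],"angular":[0,0,0]},{"hand":0,"offset":[-0.17,-0.02,-0.16],"angular":[0,0,0]}])

```text
time: 15.62
tool_pos: [0.5792, 0.0836, 0.2602]
tcp_rot: [2.063, 2.365, 0.003]
wrist_force: [-2.6, -0.9, 5.9]
width: 0.123
```

Call:
drive_tool(deltas=[{"hand":0,"offset":[-0.17,-0.02,-0.16],"angular":[0,0,0]},{"hand":0,"offset":[-0.17,-0.02,-0.16],"angular":[0,0,0]}])

```text
time: 15.88
tool_pos: [0.5776, 0.0834, 0.2586]
tcp_rot: [2.063, 2.365, 0.003]
wrist_force: [-2.5, -1.2, 5.4]
width: 0.131
```

Call:
drive_tool(deltas=[{"hand":0,"offset":[-0.16,-0.02,-0.16],"angular":[0,0,0]},{"hand":0,"offset":[-0.16,-0.02,-0.16],"angular":[0,0,0]}])

```text
time: 16.12
tool_pos: [0.5759, 0.0831, 0.2569]
tcp_rot: [2.063, 2.365, 0.003]
wrist_force: [-2.4, -1.5, 5.0]
width: 0.128
```

Call:
drive_tool(deltas=[{"hand":0,"offset":[-0.16,-0.02,-0.16],"angular":[0,0,0]},{"hand":0,"offset":[-0.16,-0.02,-0.16],"angular":[0,0,0]}])

```text
time: 16.38
tool_pos: [0.5748, 0.083, 0.2558]
tcp_rot: [2.063, 2.364, 0.005]
wrist_force: [-1.1, -0.7, 6.9]
width: 0.127
```

Call:
drive_tool(deltas=[{"hand":0,"offset":[-0.16,-0.02,-0.16],"angular":[0,0,0]},{"hand":0,"offset":[-0.16,-0.02,-0.16],"angular":[0,0,0]}])

```text
time: 16.62
tool_pos: [0.5745, 0.083, 0.2554]
tcp_rot: [2.061, 2.363, 0.009]
wrist_force: [0.2, -2.0, 9.1]
width: 0.125
```

```bash
python3 look.py 5
```

```text
(no output)
```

View pics/c5.png

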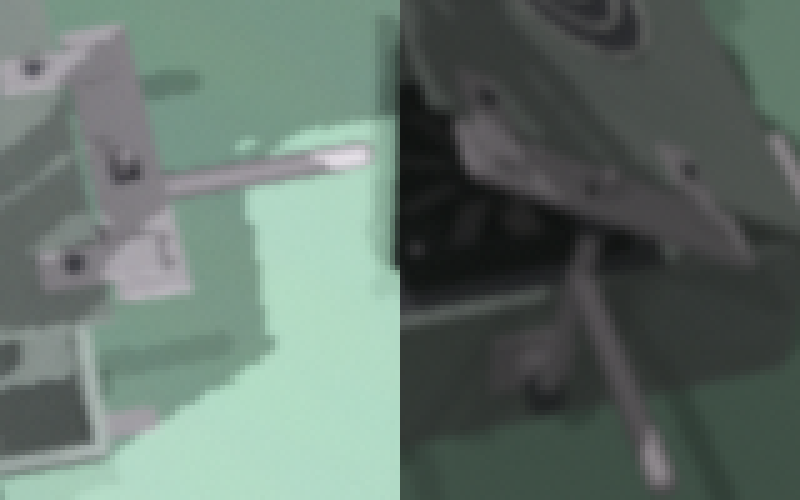

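The pin now sticks out through the hole (top (125,165), side about (608,178)). Cross bar end: top pixel (394,160.5), side (391.6,246). Now I'll work out how far the ball has seated.

```bash
python3 - <<'E'
from geo import *
for b in(1.6,1.64,1.68,1.72):print(b,"top@393",np.interp(390,*zip(*[proj("top",world(rodp(.085,o,b),P)) for o in(.03,.06,.09,.11)])).round(1),"side",proj("side",world(rodp(.085,.108,b),P)).round(1))
for a in(.58,.6,.62,.64,.66):print(a,"hole",proj("top",world(lidp(-.155,-.142,.004,a),P)).round(1),"bar",world(lidp(-.232,0,.035,a),P).round(4),[inlid(rodp(.125,0,b),a).round(4).tolist() for b in(1.6,1.64,1.68)])
import cv2
for n in"345":
    t=cv2.imread(f"pics/t{n}.png").astype(int).sum(2);print(t[152:170,390],t[152:170,380])
E
```

```text
1.6 top@393 164.0 side [388.2 245.8]
1.64 top@393 162.5 side [389.8 245.5]
1.68 top@393 161.0 side [391.4 245.2]
1.72 top@393 159.6 side [392.9 245. ]
0.58 hole [344.4 165.4] bar [0.5647 0.0842 0.2564] [[-0.1554, -0.0062], [-0.151, -0.0037], [-0.1466, -0.0013]]
0.6 hole [344.4 164.4] bar [0.5679 0.0846 0.2599] [[-0.1552, -0.0093], [-0.1509, -0.0067], [-0.1466, -0.0043]]
0.62 hole [344.3 163.4] bar [0.5711 0.0851 0.2633] [[-0.155, -0.0124], [-0.1508, -0.0097], [-0.1465, -0.0072]]
0.64 hole [344.2 162.4] bar [0.5743 0.0855 0.2666] [[-0.1547, -0.0155], [-0.1506, -0.0127], [-0.1463, -0.0101]]
0.66 hole [344.1 161.3] bar [0.5777 0.086  0.2699] [[-0.1544, -0.0186], [-0.1503, -0.0157], [-0.1461, -0.013]]
[611 610 606 591 542 571 657 693 675 605 582 599 612 610 609 610 609 608] [424 456 534 589 603 585 531 597 674 690 653 591 601 612 610 610 612 610]
[594 592 590 592 558 457 447 475 495 546 555 579 591 595 594 594 596 592] [414 419 474 556 587 572 503 440 459 476 445 447 554 588 593 592 595 592]
[406 433 501 570 585 563 511 558 643 678 643 584 580 587 589 588 588 590] [405 405 404 436 519 574 585 554 455 435 470 463 431 469 556 584 589 588]
```

Call:
drive_tool(deltas=[{"hand":0,"offset":[-0.05,0,-0.12],"angular":[0,0,0]},{"hand":0,"offset":[-0.05,0,-0.12],"angular":[0,0,0]},{"hand":0,"offset":[-0.05,0,-0.12],"angular":[0,0,0]}])

```text
time: 17.1
tool_pos: [0.5744, 0.0829, 0.2553]
tcp_rot: [2.061, 2.362, 0.01]
wrist_force: [-1.0, -1.2, 11.2]
width: 0.126
```

Call:
drive_tool(deltas=[{"hand":0,"offset":[0,0,-0.12],"angular":[0,0,0]},{"hand":0,"offset":[0,0,-0.12],"angular":[0,0,0]},{"hand":0,"offset":[0,0,-0.12],"angular":[0,0,0]}])

```text
time: 17.48
tool_pos: [0.5742, 0.0829, 0.255]
tcp_rot: [2.061, 2.362, 0.01]
wrist_force: [-2.0, -2.5, 15.9]
width: 0.129
```

Call:
drive_tool(deltas=[{"hand":0,"offset":[0,0,0.25],"angular":[0,0,0]},{"hand":0.6,"offset":[0,0,0.25],"angular":[0,0,0]},{"hand":0.6,"offset":[0,0,0.25],"angular":[0,0,0]},{"hand":0.6,"offset":[0,0,0.25],"angular":[0,0,0]},{"hand":0.6,"offset":[0,0,0.25],"angular":[0,0,0]},{"hand":0.6,"offset":[0,0,4],"angular":[0,0,0]},{"hand":0.6,"offset":[0,0,9],"angular":[0,0,0]},{"hand":0.6,"offset":[-2,0,14],"angular":[0,0,0]}])

```text
time: 18.48
tool_pos: [0.5515, 0.0829, 0.3893]
tcp_rot: [-2.065, -2.366, 0.002]
wrist_force: [-0.2, 0.7, 0.2]
width: 0.604
```

Call:
drive_tool(deltas=[{"hand":0.6,"offset":[-5,3,2],"angular":[0,0,0]},{"hand":0.6,"offset":[-10,6,2],"angular":[0,0,0]},{"hand":0.6,"offset":[-12,6,2],"angular":[0,0,0]},{"hand":0.6,"offset":[-12,6,2],"angular":[0,0,0]}])

```text
time: 18.98
tool_pos: [0.4304, 0.1433, 0.4095]
tcp_rot: [2.063, 2.368, 0.002]
wrist_force: [0.2, 0.1, -0.9]
width: 0.6
```

```bash
python3 look.py 6; python3 - <<'E'
import cv2
for n in"56":
    t=cv2.imread(f"pics/t{n}.png").astype(int).sum(2);print(t[152:170,390],t[152:170,380])
E
```

```text
[406 433 501 570 585 563 511 558 643 678 643 584 580 587 589 588 588 590] [405 405 404 436 519 574 585 554 455 435 470 463 431 469 556 584 589 588]
[385 410 485 548 566 548 488 531 617 630 494 432 531 566 570 569 567 572] [391 393 389 419 499 552 566 541 455 420 445 447 416 455 540 565 568 569]
```

View pics/c6.png

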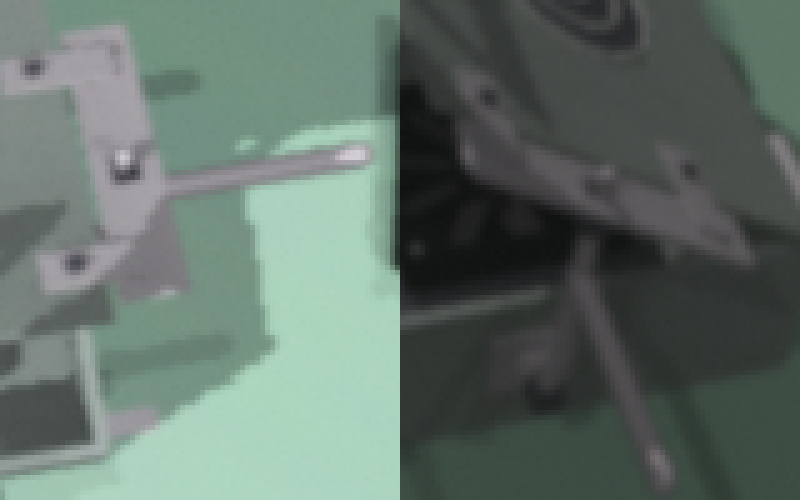

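The lid holds and nothing has shifted. The lit pin tip sticks up through the hole at top (124,157) and side (607,175). One last numeric check of b from the tip.

```bash
python3 - <<'E'
from geo import *
for b in(1.64,1.66,1.68,1.7,1.72):print(b,"tip",proj("top",world(rodp(.152,0,b),P)).round(1),proj("side",world(rodp(.152,0,b),P)).round(1))
# lid angle from bar ends/plate corners: plate outer ends lid x -.07,-.23 at y -.157
for a in(.6,.62,.64,.66):print(a,"posts/plate rear corner top",proj("top",world(lidp(-.07,-.157,.004,a),P)).round(1),"side",proj("side",world(lidp(-.07,-.157,.004,a),P)).round(1))
import cv2
d=cv2.imread("pics/s6.png");t=cv2.imread("pics/t6.png")
cv2.imwrite("pics/c7.png",np.hstack([cv2.resize(t[110:210,240:360],(480,400),interpolation=3),cv2.resize(d[110:210,340:420],(320,400),interpolation=3)]))
for b0 in[[.63,1.68]]:
    for hb in(.618,.63,.645):
        bb=fsolve(lambda b:inlid(rodp(.125,0,b[0]),hb)[1]+.009,[1.6])[0];print("bearing at a",hb,"needs b",round(bb,3))
E
```

```text
1.64 tip [344.8 163.7] [378.3 184.5]
1.66 tip [344.6 162.3] [379.7 184.3]
1.68 tip [344.3 160.9] [381.1 184.1]
1.7 tip [344.1 159.6] [382.5 184. ]
1.72 tip [343.8 158.2] [383.9 183.9]
0.6 posts/plate rear corner top [344.5 136.2] side [408.9 203. ]
0.62 posts/plate rear corner top [344.5 135.7] side [409.3 202.7]
0.64 posts/plate rear corner top [344.5 135.2] side [409.8 202.3]
0.66 posts/plate rear corner top [344.4 134.8] side [410.3 201.9]
bearing at a 0.618 needs b 1.646
bearing at a 0.63 needs b 1.674
bearing at a 0.645 needs b 1.71
```

View pics/c7.png

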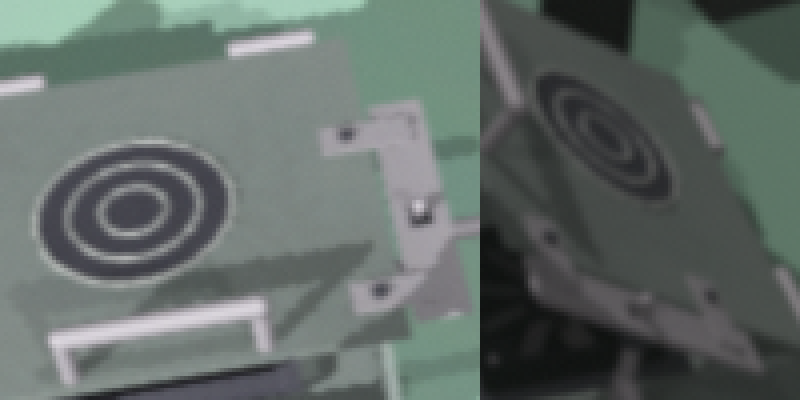

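```bash
python3 - <<'E'
from geo import *
for a in(.58,.6,.62,.64,.66,.68):print(a,proj("top",world(lidp(-.232,0,.035,a),P)).round(1),[inlid(rodp(.125,0,b),a)[1].round(4) for b in(1.67,1.69)])
print("ref shut",proj("top",world(lidp(-.232,0,.035,0),P)).round(1),"meas",215+(294.5)/4,115+442.5/4)
E
```

```text
0.58 [280.3 195.1] [np.float64(-0.0019), np.float64(-0.0008)]
0.6 [279.9 193.4] [np.float64(-0.0048), np.float64(-0.0037)]
0.62 [279.5 191.7] [np.float64(-0.0078), np.float64(-0.0066)]
0.64 [279.1 189.9] [np.float64(-0.0107), np.float64(-0.0095)]
0.66 [278.7 188. ] [np.float64(-0.0137), np.float64(-0.0124)]
0.68 [278.3 186.2] [np.float64(-0.0166), np.float64(-0.0153)]
ref shut [288.7 225. ] meas 288.625 225.625
```

```bash
python3 - <<'E'
from workcell import bot
s=bot.read_state();print(s["time"],s["wrist_force"]);print(bot.finish_job())
E
```

```text
19.075 [0.3325613  0.24741765 0.05557963]
the job is handed in; nothing more can be done
None
```

The lid is propped open on the rod and the job is handed in at 19 s of the 72 s allowed; the hand-in gave no verdict.

I raised the lid by its bar to about 0.8 rad. I then swung the rod by its cross bar to about 1.73 rad under the hole and let go. Last, I took the bar again and lowered the lid over the pin until it stopped, at about 16 N at the wrist.

**Last checks:**
- **Seating:** both pictures show the pin sticking out through the hole. I measured the lid at about 0.63 rad and the rod at about 1.68. That puts the ball about 8 to 9 mm below the plate (uncertain by 2 to 3 mm) and about 147 mm from the hinge.
- **Holding:** the lid and cross bar kept their places after I let go. The gripper was clear, with under 1 N at the wrist.
- **Bystanders:** the arm's path kept clear of them and I saw no contact, but I did not measure their positions afterwards.

**What disagreed:**
- **Rod angle:** during the swing, the camera and the arm position differed by about 0.03 rad.
- **Ball position:** the ball sits 7 to 8 mm nearer the hinge than my estimate of the hole's centre. That is possible with the pin leaning on the hinge-side edge, and still inside the allowed range.
- **Wrist force:** the wrist force briefly reached 17 N during the rod swing because my path ran slightly low. I raised the path and it fell to about 2 N.

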